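# Reset a sprung support post to its tape mark and keep hold of it

### The arm

A 7-joint arm with a two-finger parallel gripper is mounted at the origin on a cart in front of the work surface, level with it; the furniture and walls round the work are solid. World frame = base frame: x ahead of the robot, y to its left, z up, the work surface at z = 0. Lengths are in mm, angles in rad, forces in N, time in s.
With the tool pointing down it reaches from about 400 to 850 mm from the base axis. Payload 4.5 kg.
Tool frame: the origin (TCP) lies between the finger pads, 19 mm behind the fingertips; this is the grasp point; z points along the fingers, y is the line along which they close (so a half turn about z gives the same grasp; the last joint's range is limited). The gripper opens to 85 mm and grips with 20 to 120 N. Pads are 22 mm wide; open, the fingers measure 114 mm over their backs; the gripper's body (76 mm by 85 mm) begins 54 mm behind the grasp point. The pads swing forward as they close: fully open they stand 13 mm farther back than shut.
Start: joints at [-1.315, 0.689, -0.195, 1.565, 0.157, 0.902, -0.215], TCP at [137.469, 609.717, 250.017] pointing down, gripper open.
Joint ranges: [-3.01, 3.01], [-0.46, 2.08], [-1.47, 1.51], [0.13, 2.56], [-1, 4.14], [0.04, 2.09], [-2.66, 2.66]. Speed limits (rad/s): [2.57, 2.57, 3.14, 3.14, 3.14, 3.14, 3.14].

### API

Orientations are given as a unit quaternion [w, x, y, z].
In Python, from cell import sense, camera, close_job gives the robot as it stands.
- The arm moves only by the tool arm_command, never from a script. Its argument "series" is a list of rows, each an object of numbers: "x", "y", "z": the shift along the tool's x, y, z in units of 25 mm (1.0 is 25 mm); "wx", "wy", "wz": the turn, a rotation vector about the tool's x, y, z in units of 8 degrees (1.0 is 8 degrees); "claw": the opening, from 0 (shut) to 1 (fully open). A call has 1 to 20 rows; each row shifts and turns the commanded pose from where the row before left it, along the tool's axes as they then stand; what a row does not reach is not made up. A row lasts 1/10 s, in which the tool goes at most 50 mm and 8.59 degrees, less where a joint would pass 70% of its speed; a pose out of reach is approached as far as the arm can. A call is refused whole if a number of a shift passes 1 or a number of a turn 1, either way. A call with a gripper value outside its range is refused whole. The fingers move at their own pace and stop on an object; "newtons" is the grip in N (left out, the last holds). Time passes only in rows, so rows that do not move let the fingers close. It gives the time, the measured TCP pose, the force, the opening and the grip force at its end, in the units of the state.
- sense(): the state, without advancing time (a new reading comes with each control period).
- camera(name): name is "scene" or "top" or "wrist"; returns a dict with "image" (480x640x3 uint8, blue, green, red), "depth" (480x640 float32, mm along the optical axis (not along the pixel's ray), 0 where there is no reading), "fx", "fy", "cx", "cy" (pixels), "rvec" (rotation vector, rad) and "tvec" (3), from world to camera coordinates, as OpenCV has them. Camera axes: x right, y down, z forward; pixel columns grow to the right and rows downward; lengths in mm; the calibration is good to about 2 mm. A picture is of the moment at which its call begins.
- close_job(): hands the job in; it is judged then, once.
The state is a dict: "time": time; "joint_positions": joint angles; "joint_velocities": joint speeds; "effort": joint torques, N m; "tool_pos": TCP position; "orientation": TCP orientation; "ft_force": force on the tool from outside, world axes, zero at the start; "wrist_torque": the same for the moment, N m; "width": finger opening in mm; "grip_force": force on a finger pad.
Only numpy, scipy, OpenCV 4.12 (cv2) and the standard library are available. Lean on these libraries where they do the work, as an engineer would, in place of code of your own. Each camera call takes 0.05 s, during which the arm holds its last target. There are 200 camera calls.

### The job

Two sprung support posts for holding up long boards stand on the saw table; one is already set, with the lower edge of its band of tape level with the top of its collar, but the other is clamped too tall, its tape standing clear above the collar. Swing that one's cam lever fully open, then grip the post, press it down until the lower edge of its tape is level with the top of the collar, and, still holding the post at the mark, swing the lever all the way closed again with the same hand. Finish with the post still in your grip at the mark and the lever closed, and leave the other support as it is.

Things in the scene. Friction and masses are not known exactly. Their poses are not given: they have to be found in the camera images.
- stand_a: The support set too tall: round cast foot 128 mm across, 31 mm tube, aluminium collar 37 mm across, dark cam ring 57 mm across (95 to 114 mm up) round the collar. Heavy, does not shift. Origin on the post's axis at the foot's underside (3 mm above z = 0), z up, x along the lever's direction when closed. The twin has the same build.
- post_a: Its upright round steel post, 24 mm across, black rubber tip. Free to slide and to turn about its own axis while the lever is open (a hand gripping it may turn), clamped (against some 15 N) when closed. Spring lifts it with 2 N (top stop, 35 mm above the mark) to 4 N (mark); it goes 20 mm below the mark. Origin on the axis, 100 mm below the tape's lower edge.
- mark_a (a point): Centre of the post at the LOWER edge of its band of masking tape (9 mm wide, flush with the post, no step). It goes up and down with the post; it starts 12 to 29 mm above the collar's top.
- collar_a (a point): Centre of the top face of the collar, 120 mm above the foot's underside, where the post comes out. The post is at its mark when mark_a is at this height. Fingertips lower than this beside the post strike the collar.
- top_a (a point): Tip of the post, on its axis, 56 mm above the tape's lower edge: the tip is 56 mm above the collar when the post is at the mark and at most 91 mm above it.
- lever_a (a joint): Cam lever of that support; an eccentric, it turns about a vertical axis 5 mm from the post's axis, on the side away from the closed paddle: 0 = closed (stop, clamped), 1.0 rad = fully open (stop), counter-clockwise from above. The clamp bites below about 0.6. Needs 0.12 to 0.2 N m and stays where left. Turning the gripper that holds the post pushes the paddle round with a finger's flank.
- paddle_a (a point): Middle of the top edge of the lever's upright paddle, 50 mm off the lever's axis (45 mm off the post's when closed), 174 mm above the foot's underside (54 mm above the collar). It is radial: a web 7 mm thick from 19 to 49 mm off the lever's axis, then a thumb pad 13 mm thick from 47 to 60 mm off; both reach down to the cam ring.
- mark_b (a point): Lower tape edge on the post of the twin support, already level with the top of its collar (120 mm above the foot's underside), on that post's axis. To be left alone.
- collar_b (a point): Centre of the top face of the twin support's collar, 120 mm above the foot's underside.
- lever_b (a joint): Cam lever of the twin support, same build, closed (0). To be left alone.
- paddle_b (a point): Middle of the top edge of the twin's lever paddle, 50 mm off its post's axis.

How it is judged (in metres and radians):
On the way, in this order (a step that is already met when the one before it is completed fails the run):
1. the cam lever of the too-tall support is swung open (value of joint lever_a above 0.85 rad), for 0.1 s.
2. the post is held at its mark (within 3 mm) between the fingers, the lever still open (z of mark_a in the frame of collar_a between -0.003 and 0.003 m and contact force between the fingers and post_a above 2 N and horizontal distance between the grasp point and top_a below 0.02 m and z of the grasp point in the frame of top_a below 0.01 m and value of joint lever_a above 0.7 rad), for 0.3 s.
At the end, for the whole second after the job is handed in: Tape's lower edge level with the collar's top within 3 mm; its lever within 0.10 rad of closed and at rest; the post still between the fingers (over 2 N on it, TCP within 20 mm of its axis, at most 10 mm above its tip); the twin at its mark (3 mm), its lever closed (z of mark_a in the frame of collar_a between -0.003 and 0.003 m and contact force between the fingers and post_a above 2 N and horizontal distance between the grasp point and top_a below 0.02 m and z of the grasp point in the frame of top_a below 0.01 m and value of joint each of lever_a, lever_b below 0.1 rad and velocity of joint lever_a below 0.05 rad/s and z of mark_b in the frame of collar_b between -0.003 and 0.003 m); the arm keeps its last pose, push and grip.
It fails at once if the twin support's post or lever is disturbed (5 mm, 0.15 rad) (distance of mark_b from where it was at the start of the episode above 0.005 m or value of joint lever_b above 0.15 rad).
It also fails if it takes over 48 s, if anything falls off the work surface, if the arm or the gripper's body presses on something with over 40 N, if the wrist force passes 120 N, or if a joint passes its speed limit or range.

## Working session

There is one attempt and no reset: what is moved stays moved. The work goes in short steps, Python scripts to look and compute and a tool call to move; the robot and the scene stay as the last step left them, time stands still between calls to the robot, and variables do not carry over. Pictures are saved under pics/ and viewed, at most 10 in all, crops included, and the job is handed in when it is done.

Besides the shell and the picture viewer there is one more tool, called after "Emit:" in YAML: its name, and indented under it one key for each argument. arm_command: Moves the arm, as the interface text tells. Its arguments: {"type":"object","properties":{"series":{"type":"array","items":{"type":"object","properties":{"x":{"type":"number"},"y":{"type":"number"},"z":{"type":"number"},"wx":{"type":"number"},"wy":{"type":"number"},"wz":{"type":"number"},"claw":{"type":"number"}}}},"newtons":{"type":"number"}},"required":["series"]}

```bash
mkdir -p pics; ls; cat > h.py <<'E'
import numpy as np, cv2
from cell import sense, camera, close_job
def cam(n):
    c=camera(n); c['R']=cv2.Rodrigues(np.array(c['rvec'],float))[0]; c['t']=np.array(c['tvec'],float).ravel(); return c
def ray(c,u,v):
    d=c['R'].T@np.array([(u-c['cx'])/c['fx'],(v-c['cy'])/c['fy'],1.]); return -c['R'].T@c['t'],d
def onz(c,u,v,z):
    o,d=ray(c,u,v); return o+d*(z-o[2])/d[2]
def dep(c,u,v):
    o,d=ray(c,u,v); return o+d*c['depth'][int(v),int(u)]
def cloud(c):
    v,u=np.mgrid[0:480,0:640]; z=c['depth']
    p=np.stack([(u-c['cx'])/c['fx']*z,(v-c['cy'])/c['fy']*z,z],-1)
    return (p-c['t'])@c['R']
def proj(c,p):
    q=c['R']@np.array(p,float)+c['t']; return c['fx']*q[0]/q[2]+c['cx'],c['fy']*q[1]/q[2]+c['cy']
E
python3 - <<'E'
from h import *
import pickle
ims={}
for n in ['scene','top','wrist']:
    c=cam(n); ims[n]=c; cv2.imwrite(f'pics/{n}0.png',c['image']); print(n,-c['R'].T@c['t'],c['R'][2],c['fx'])
pickle.dump(ims,open('c0.pkl','wb'))
print(sense())
E
```

```text
pics
scene [  44.57932351 -202.70380422  857.47409812] [ 0.51797142  0.35526706 -0.77813298] 532.9362377139431
top [359.83629644 104.19097093 950.74722924] [ 0.20672071  0.02563188 -0.97806419] 522.2318129102998
wrist [ 57.52727871 628.5683324  373.58630373] [ 0.31223709 -0.07206008 -0.9472673 ] 431.68409617153657
{'time': 0.15, 'joint_positions': array([-1.31516226,  0.68980894, -0.19452162,  1.5660891 ,  0.15728061,
        0.9025202 , -0.2150791 ]), 'joint_velocities': array([ 0.00216928, -0.00145278, -0.00033435, -0.00377212,  0.00086229,
        0.00076701, -0.00075029]), 'effort': array([-1.24275695e-03, -5.39932072e+01, -1.26837395e+00, -1.58717376e+01,
        9.21807921e-03,  6.42901228e-03,  1.25473136e-05]), 'tool_pos': array([137.44205313, 609.21877398, 249.36139196]), 'orientation': array([-3.21393801e-05,  1.10656023e-01,  9.93858505e-01, -7.18511951e-04]), 'ft_force': array([ 0.21639995, -0.08265216,  0.63658844]), 'wrist_torque': array([ 0.02491786, -0.00967996,  0.06005533]), 'grip_force': 0.0, 'width': 85.27945955879397}
```

View pics/scene0.png

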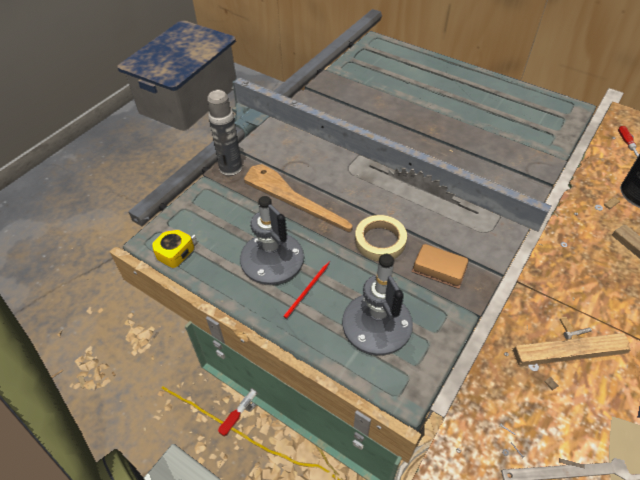

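View pics/top0.png

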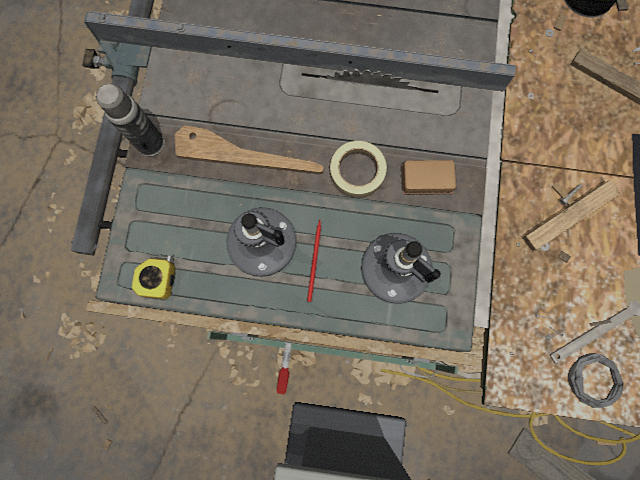

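The scene picture shows the two stands, at about (270,240) and (380,300). The top picture has them at (262,240) and (397,265). The paddle points right and down in both. I'll zoom in next to see which one is too tall.

```bash
python3 - <<'E'
from h import *
import pickle
ims=pickle.load(open('c0.pkl','rb'))
s=ims['scene']['image'];t=ims['top']['image']
def cr(i,u,v,r=50): return cv2.resize(i[v-r:v+r,u-r:u+r],(400,300*400//300),interpolation=cv2.INTER_CUBIC)
a=np.vstack([np.hstack([cr(s,272,235),cr(s,380,300)])])
b=np.hstack([cr(t,262,240),cr(t,402,265)])
cv2.imwrite('pics/z1.png',cv2.resize(np.vstack([a,b]),(600,600)))
c=ims['scene'];P=cloud(c)
for (u,v) in [(265,202),(387,261)]:
    print(dep(c,u,v))
for n in ['scene','top']:
    P=cloud(ims[n])
    for nm,(x,y) in dict(b0=(0,0)).items(): pass
    m=(P[...,2]>40)&(P[...,2]<260)&(P[...,0]>350)&(P[...,0]<650)&(ims[n]['depth']>0)
    k,l,st,ce=cv2.connectedComponentsWithStats(m.astype(np.uint8))
    for i in range(1,k):
        if st[i,4]>60:
            q=P[l==i]; print(n,ce[i],st[i,4],q.min(0),q.max(0))
            for h in range(100,230,10):
                w=q[(q[:,2]>h)&(q[:,2]<=h+10)]
                if len(w)>2 and len(w)<400: print(h,len(w),np.median(w,0).round(),np.ptp(w,axis=0).round())
E
```

```text
[522.19114604 241.11741038 176.17076077]
[507.41034129  -9.02881084 203.58118133]
scene [269.12649332 226.77863668] 1423 [497.41528328 191.14330194  40.02438891] [538.68353049 279.11872537 180.80817061]
100 104 [505. 234. 106.] [19. 70. 10.]
110 279 [510. 243. 115.] [41. 86. 10.]
120 134 [514. 236. 123.] [18. 70. 10.]
130 95 [514. 222. 135.] [18. 63. 10.]
140 96 [515. 223. 145.] [19. 61. 10.]
150 90 [515. 221. 155.] [19. 64.  9.]
160 104 [515. 221. 165.] [28. 61. 10.]
170 224 [518. 234. 176.] [32. 63. 10.]
scene [383.11479029 292.20253863] 1812 [476.91272722 -53.52563796  40.06320339] [538.4480518   28.28869069 205.76519999]
100 111 [489. -12. 105.] [30. 70. 10.]
110 371 [495.   1. 115.] [61. 81. 10.]
120 170 [499. -12. 123.] [41. 65. 10.]
130 97 [496. -24. 135.] [30. 57. 10.]
140 101 [492. -28. 145.] [30. 58. 10.]
150 112 [498. -21. 155.] [29. 57. 10.]
160 111 [496. -24. 165.] [39. 58. 10.]
170 199 [494. -31. 175.] [39. 57. 10.]
180 61 [503. -11. 185.] [19. 32. 10.]
190 61 [503.  -9. 195.] [18. 24. 10.]
200 138 [510.  -7. 203.] [22. 22.  6.]
top [255.72524942 231.10360706] 1303 [497
[... 185 characters left out ...]
1. 10.]
140 43 [514. 221. 145.] [17. 61. 10.]
150 48 [514. 225. 155.] [26. 60.  9.]
160 53 [514. 224. 166.] [27. 61. 10.]
170 324 [518. 235. 177.] [31. 65. 10.]
180 25 [521. 243. 181.] [19. 45.  3.]
top [408.29565217 260.75317726] 1495 [476.33722004 -51.98593504  40.01496234] [543.96551541  28.19516109 208.92186349]
100 50 [490.   3. 106.] [44. 67. 10.]
120 206 [501.  -0. 124.] [63. 65. 10.]
130 62 [496. -24. 135.] [40. 54. 10.]
140 51 [493. -29. 145.] [36. 56. 10.]
150 64 [499. -20. 157.] [38. 52. 10.]
160 67 [498. -21. 166.] [42. 53. 10.]
170 182 [492. -34. 177.] [34. 58. 10.]
180 38 [501.  -5. 184.] [30. 47. 10.]
190 26 [503.  -1. 196.] [17. 23.  9.]
200 198 [511.  -5. 205.] [23. 23.  9.]
```

View pics/z1.png

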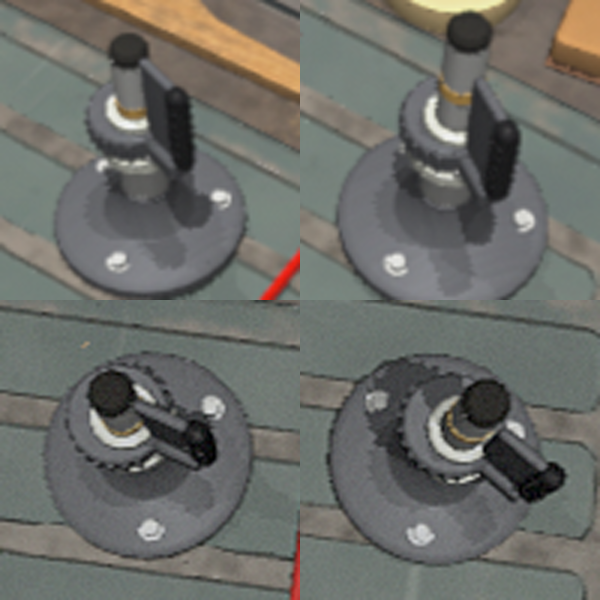

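The right-hand stand (the one near y≈-5) is the tall one. Its tape at about (455,95) in the zoom stands clear of the collar, and its tip is about 26 mm higher than the twin's. Next I'll fit its axis and paddle direction.

```bash
python3 - <<'E'
from h import *
import pickle
from scipy.optimize import least_squares
ims=pickle.load(open('c0.pkl','rb'))
for n in ['scene','top']:
  c=ims[n];P=cloud(c); g=c['image'].max(2)
  for nm,y0 in [('a',-5),('b',240)]:
    near=(abs(P[...,0]-510)<110)&(abs(P[...,1]-y0)<80)&(c['depth']>0)
    q=P[near]
    zt=P[near&(P[...,2]>(196 if nm=='a' else 120))]
    # tip
    d=np.hypot(zt[:,0]-512,zt[:,1]-(y0))
    tip=zt[(zt[:,2]>(202 if nm=='a' else 176))&(d<25)] 
    print(n,nm,'tip ctr',(tip.min(0)+tip.max(0))/2,np.median(tip,0),tip[:,2].max(),len(tip))
    for lo,hi in [(186,200),(125,168)]:
      s=q[(q[:,2]>lo)&(q[:,2]<hi)&(np.hypot(q[:,0]-512,q[:,1]-y0)<17)]
      if len(s)>15:
        r=least_squares(lambda p:np.hypot(s[:,0]-p[0],s[:,1]-p[1])-12,[512,y0],loss='soft_l1'); print(' post fit',lo,r.x.round(1),len(s))
    f=q[(q[:,2]>8)&(q[:,2]<45)]
    print(' foot bbox ctr',((f.min(0)+f.max(0))/2).round(1),np.ptp(f,axis=0).round())
    pd=q[(q[:,2]>171)&(q[:,2]<181)&(np.hypot(q[:,0]-512,q[:,1]-y0)>17)]
    ct=pd[:,:2].mean(0); w,v=np.linalg.eigh(np.cov(pd[:,:2].T)); 
    print(' paddle',ct.round(1),np.degrees(np.arctan2(v[1,1],v[0,1])).round(1),len(pd),pd.min(0).round(),pd.max(0).round(),np.median(pd[:,2]))
E
```

```text
scene a tip ctr [510.89685078  -5.62122076 203.8848066 ] [511.64723974  -5.87627389 203.51682856] 205.76519998985208 98
 post fit 186 [513.   -5.1] 82
 post fit 125 [512.9  -5.5] 177
 foot bbox ctr [508.8  -6.   26.5] [123. 127.  37.]
 paddle [489.9 -36.7] 56.1 135 [477. -53. 171.] [503. -18. 180.] 175.48903431097082
scene b tip ctr [524.5888887  235.82373118 178.40680238] [523.39020072 241.24867635 177.33014564] 180.80817061296466 84
 post fit 125 [507.7 235.2] 194
 foot bbox ctr [524.7 244.5  26.5] [128. 127.  37.]
 paddle [517.9 217.2] 66.8 124 [505. 192. 171.] [537. 255. 179.] 176.01867126970654
top a tip ctr [511.83128148  -5.63765429 205.4871502 ] [511.46241251  -5.38336144 204.91022579] 208.9218634885711 171
 post fit 186 [512.3  -5.9] 39
 post fit 125 [511.6  -5.9] 125
 foot bbox ctr [508.8 -12.1  26.4] [216. 142.  37.]
 paddle [490.3 -36.2] 56.1 159 [478. -52. 171.] [504. -18. 181.] 177.38588002793702
top b tip ctr [524.91283142 235.71550513 179.28719149] [522.89816333 241.84849305 178.26585141] 182.5315518978057 190
 post fit 125 [506.7 234.8] 107
 foot bbox ctr [507.9 238.6  26.4] [213. 140.  37.]
 paddle [519.  220.3] 68.3 198 [505. 192. 171.] [536. 257. 181.] 177.4304782511798
```

Emit:
arm_command:
  series:
    - {"x": -0.5,"y": -0.5,"claw": 0.53}
    - {"x": -1,"y": -1}
    - {"x": -1,"y": -1}
    - {"x": -1,"y": -1}
    - {"x": -1,"y": -1}
    - {"x": -1,"y": -1}
    - {"x": -1,"y": -1}
    - {"x": -1,"y": -1}
    - {"x": -1,"y": -1}
    - {"x": -1,"y": -1}
    - {"x": -1,"y": -1}
    - {"x": -1,"y": -1}
    - {"x": -1,"y": -1}
    - {"x": -1,"y": -1}
    - {"x": -1,"y": -1}
    - {"x": -1,"y": -1}
    - {"x": -1,"y": -1}
    - {"x": -1,"y": -1}
    - {"x": -1,"y": -1}
    - {"x": -0.5,"y": -0.5}
  newtons: 40

```text
schema error: expected keys x, y, z, wx, wy, wz, claw
```

Emit:
arm_command:
  series:
    - {"wz": 1}
    - {"wz": 1}
    - {"wz": 1}
    - {"wz": 1}
    - {"wz": 1}
    - {"wz": 1}
    - {"wz": 1}
    - {"wz": 1}
    - {"wz": 1}
    - {"wz": 1}
    - {"wz": 1}
    - {"wz": 0.5}
    - {}

```text
schema error: expected keys x, y, z, wx, wy, wz, claw
```

```bash
cat >> h.py <<'E'
from scipy.spatial.transform import Rotation as Rn
def st(tx=512.,ty=-5.6,tz=None):
    s=sense(); q=s['orientation']; M=Rn.from_quat(np.r_[q[1:],q[0]]).as_matrix(); p=np.array(s['tool_pos'])
    d=np.array([tx,ty,p[2] if tz is None else tz])-p
    print('t',s['time'],'p',p.round(1),'ydir',np.degrees(np.arctan2(M[1,1],M[0,1])).round(1),'tilt',M[:,2].round(3),'j7',s['joint_positions'].round(2)[[0,6]],'F',np.round(s['ft_force'],1),'T',np.round(s['wrist_torque'],2),'w',round(s['width'],1),'g',round(s['grip_force'],1))
    print('units to target',(M.T@d/25).round(2)); return s,M
E
python3 -c "
from h import *
st()"
```

```text
t 0.15 p [137.4 609.2 249.4] ydir 77.3 tilt [-0.    -0.001 -1.   ] j7 [-1.32 -0.22] F [ 0.2 -0.1  0.6] T [ 0.02 -0.01  0.06] w 85.3 g 0.0
units to target [-20.02 -20.7    0.03]
```

Emit:
arm_command:
  series:
    - {"x": -0.5,"y": -0.5,"z": 0,"wx": 0,"wy": 0,"wz": 0,"claw": 0.53}
    - {"x": -1,"y": -1,"z": 0,"wx": 0,"wy": 0,"wz": 0,"claw": 0.53}
    - {"x": -1,"y": -1,"z": 0,"wx": 0,"wy": 0,"wz": 0,"claw": 0.53}
    - {"x": -1,"y": -1,"z": 0,"wx": 0,"wy": 0,"wz": 0,"claw": 0.53}
    - {"x": -1,"y": -1,"z": 0,"wx": 0,"wy": 0,"wz": 0,"claw": 0.53}
    - {"x": -1,"y": -1,"z": 0,"wx": 0,"wy": 0,"wz": 0,"claw": 0.53}
    - {"x": -1,"y": -1,"z": 0,"wx": 0,"wy": 0,"wz": 0,"claw": 0.53}
    - {"x": -1,"y": -1,"z": 0,"wx": 0,"wy": 0,"wz": 0,"claw": 0.53}
    - {"x": -1,"y": -1,"z": 0,"wx": 0,"wy": 0,"wz": 0,"claw": 0.53}
    - {"x": -1,"y": -1,"z": 0,"wx": 0,"wy": 0,"wz": 0,"claw": 0.53}
    - {"x": -1,"y": -1,"z": 0,"wx": 0,"wy": 0,"wz": 0,"claw": 0.53}
    - {"x": -1,"y": -1,"z": 0,"wx": 0,"wy": 0,"wz": 0,"claw": 0.53}
    - {"x": -1,"y": -1,"z": 0,"wx": 0,"wy": 0,"wz": 0,"claw": 0.53}
    - {"x": -1,"y": -1,"z": 0,"wx": 0,"wy": 0,"wz": 0,"claw": 0.53}
    - {"x": -1,"y": -1,"z": 0,"wx": 0,"wy": 0,"wz": 0,"claw": 0.53}
    - {"x": -1,"y": -1,"z": 0,"wx": 0,"wy": 0,"wz": 0,"claw": 0.53}
    - {"x": -1,"y": -1,"z": 0,"wx": 0,"wy": 0,"wz": 0,"claw": 0.53}
    - {"x": -1,"y": -1,"z": 0,"wx": 0,"wy": 0,"wz": 0,"claw": 0.53}
    - {"x": -1,"y": -1,"z": 0,"wx": 0,"wy": 0,"wz": 0,"claw": 0.53}
    - {"x": -0.5,"y": -0.5,"z": 0,"wx": 0,"wy": 0,"wz": 0,"claw": 0.53}
  newtons: 40

```text
time: 2.15
tool_pos: [497.7, 38.3, 249.8]
orientation: [0.0, 0.113, 0.994, -0.001]
ft_force: [0.1, 0.8, -0.2]
width: 45.4
grip_force: 0.0
```

Emit:
arm_command:
  series:
    - {"x": 0,"y": 0,"z": 0,"wx": 0,"wy": 0,"wz": 1,"claw": 0.53}
    - {"x": 0,"y": 0,"z": 0,"wx": 0,"wy": 0,"wz": 1,"claw": 0.53}
    - {"x": 0,"y": 0,"z": 0,"wx": 0,"wy": 0,"wz": 1,"claw": 0.53}
    - {"x": 0,"y": 0,"z": 0,"wx": 0,"wy": 0,"wz": 1,"claw": 0.53}
    - {"x": 0,"y": 0,"z": 0,"wx": 0,"wy": 0,"wz": 1,"claw": 0.53}
    - {"x": 0,"y": 0,"z": 0,"wx": 0,"wy": 0,"wz": 1,"claw": 0.53}
    - {"x": 0,"y": 0,"z": 0,"wx": 0,"wy": 0,"wz": 1,"claw": 0.53}
    - {"x": 0,"y": 0,"z": 0,"wx": 0,"wy": 0,"wz": 1,"claw": 0.53}
    - {"x": 0,"y": 0,"z": 0,"wx": 0,"wy": 0,"wz": 1,"claw": 0.53}
    - {"x": 0,"y": 0,"z": 0,"wx": 0,"wy": 0,"wz": 1,"claw": 0.53}
    - {"x": 0,"y": 0,"z": 0,"wx": 0,"wy": 0,"wz": 1,"claw": 0.53}
    - {"x": 0,"y": 0,"z": 0,"wx": 0,"wy": 0,"wz": 0.5,"claw": 0.53}
    - {"x": 0,"y": 0,"z": 0,"wx": 0,"wy": 0,"wz": 0,"claw": 0.53}

```text
time: 3.45
tool_pos: [496.2, 42.0, 249.8]
orientation: [-0.0, 0.792, 0.611, -0.0]
ft_force: [0.5, -0.3, -0.6]
width: 45.4
grip_force: 0.0
```

```bash
python3 -c "
from h import *
st()"
```

```text
t 3.45 p [496.2  42.  249.8] ydir -14.7 tilt [-0. -0. -1.] j7 [-0.31 -0.25] F [ 0.5 -0.3 -0.6] T [-0.05 -0.01  0.05] w 45.4 g 0.0
units to target [-1.68  1.1   0.  ]
```

Emit:
arm_command:
  series:
    - {"x": -0.84,"y": 0.55,"z": 0,"wx": 0,"wy": 0,"wz": 0,"claw": 0.53}
    - {"x": -0.84,"y": 0.55,"z": 0,"wx": 0,"wy": 0,"wz": 0,"claw": 0.53}
    - {"x": 0,"y": 0,"z": 0,"wx": 0,"wy": 0,"wz": 0,"claw": 0.53}

```text
time: 3.75
tool_pos: [513.2, -9.8, 250.2]
orientation: [0.001, 0.793, 0.609, -0.0]
ft_force: [0.7, -0.0, -0.2]
width: 45.6
grip_force: 0.0
```

```bash
python3 - <<'E'
from h import *
st()
c=cam('wrist'); cv2.imwrite('pics/w1.png',c['image'])
E
```

```text
t 3.75 p [513.2  -9.8 250.2] ydir -14.9 tilt [ 0.001 -0.002 -1.   ] j7 [-0.2  -0.16] F [ 0.7 -0.  -0.2] T [ 0.05 -0.02 -0.06] w 45.6 g 0.0
units to target [ 0.15 -0.09 -0.  ]
```

View pics/w1.png

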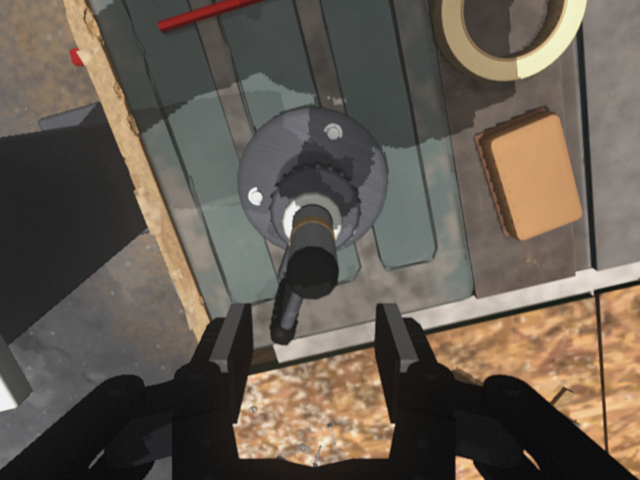

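The wrist view has the post tip at (315,265) between the pads, which are at x≈235 and x≈395. The paddle hangs below left at (288,320), clear of the left finger. I'll descend.

Emit:
arm_command:
  series:
    - {"x": 0.15,"y": -0.09,"z": 0.5,"wx": 0,"wy": 0,"wz": 0,"claw": 0.53}
    - {"x": 0,"y": 0,"z": 0.7,"wx": 0,"wy": 0,"wz": 0,"claw": 0.53}
    - {"x": 0,"y": 0,"z": 0.7,"wx": 0,"wy": 0,"wz": 0,"claw": 0.53}
    - {"x": 0,"y": 0,"z": 0.7,"wx": 0,"wy": 0,"wz": 0,"claw": 0.53}
    - {"x": 0,"y": 0,"z": 0.5,"wx": 0,"wy": 0,"wz": 0,"claw": 0.53}
    - {"x": 0,"y": 0,"z": 0,"wx": 0,"wy": 0,"wz": 0,"claw": 0.53}

```text
time: 4.4
tool_pos: [509.6, -0.3, 171.0]
orientation: [-0.002, 0.791, 0.612, -0.001]
ft_force: [-0.4, -0.1, 0.1]
width: 45.1
grip_force: 0.0
```

```bash
python3 - <<'E'
from h import *
st()
E
```

```text
t 4.4 p [ 5.096e+02 -3.000e-01  1.710e+02] ydir -14.6 tilt [-0.004  0.001 -1.   ] j7 [-0.18 -0.14] F [-0.4 -0.1  0.1] T [ 0.06  0.   -0.  ] w 45.1 g 0.0
units to target [-0.18  0.15 -0.  ]
```

Emit:
arm_command:
  series:
    - {"x": -0.16,"y": 0.13,"z": 0,"wx": 0,"wy": 0,"wz": 0,"claw": 0.53}
    - {"x": 0,"y": 0,"z": 0,"wx": 0,"wy": 0,"wz": 0,"claw": 0.53}
    - {"x": 0,"y": 0,"z": 0,"wx": 0,"wy": 0,"wz": 0,"claw": 0.53}

```text
time: 4.7
tool_pos: [513.7, -6.4, 173.2]
orientation: [0.0, 0.792, 0.611, 0.001]
ft_force: [0.3, -0.6, 0.7]
width: 45.2
grip_force: 0.0
```

```bash
python3 - <<'E'
from h import *
st()
E
```

```text
t 4.7 p [513.7  -6.4 173.2] ydir -14.7 tilt [ 0.002  0.    -1.   ] j7 [-0.17 -0.13] F [ 0.3 -0.6  0.7] T [-0.02 -0.03  0.05] w 45.2 g 0.0
units to target [ 0.01 -0.07 -0.  ]
```

Emit:
arm_command:
  series:
    - {"x": 0,"y": 0,"z": 0,"wx": 0,"wy": 0,"wz": -0.9,"claw": 0.53}
    - {"x": 0,"y": 0,"z": 0,"wx": 0,"wy": 0,"wz": -0.9,"claw": 0.53}
    - {"x": 0,"y": 0,"z": 0,"wx": 0,"wy": 0,"wz": -0.9,"claw": 0.53}
    - {"x": 0,"y": 0,"z": 0,"wx": 0,"wy": 0,"wz": -0.9,"claw": 0.53}
    - {"x": 0,"y": 0,"z": 0,"wx": 0,"wy": 0,"wz": -0.6,"claw": 0.53}
    - {"x": 0,"y": 0,"z": 0,"wx": 0,"wy": 0,"wz": -0.6,"claw": 0.53}
    - {"x": 0,"y": 0,"z": 0,"wx": 0,"wy": 0,"wz": -0.6,"claw": 0.53}
    - {"x": 0,"y": 0,"z": 0,"wx": 0,"wy": 0,"wz": -0.6,"claw": 0.53}
    - {"x": 0,"y": 0,"z": 0,"wx": 0,"wy": 0,"wz": -0.6,"claw": 0.53}
    - {"x": 0,"y": 0,"z": 0,"wx": 0,"wy": 0,"wz": -0.6,"claw": 0.53}
    - {"x": 0,"y": 0,"z": 0,"wx": 0,"wy": 0,"wz": -0.6,"claw": 0.53}
    - {"x": 0,"y": 0,"z": 0,"wx": 0,"wy": 0,"wz": -0.6,"claw": 0.53}
    - {"x": 0,"y": 0,"z": 0,"wx": 0,"wy": 0,"wz": -0.6,"claw": 0.53}
    - {"x": 0,"y": 0,"z": 0,"wx": 0,"wy": 0,"wz": -0.6,"claw": 0.53}
    - {"x": 0,"y": 0,"z": 0,"wx": 0,"wy": 0,"wz": 0,"claw": 0.53}

```text
time: 6.2
tool_pos: [509.9, -6.4, 172.6]
orientation: [-0.003, 0.24, 0.971, -0.001]
ft_force: [-6.3, 1.9, 4.8]
width: 45.6
grip_force: 3.1
```

```bash
python3 - <<'E'
from h import *
st()
c=cam('scene'); u,v=map(int,proj(c,[505,-10,165])); r=60
a=cv2.resize(c['image'][v-r:v+r,u-r:u+r],(400,400),interpolation=cv2.INTER_CUBIC)
w=cam('wrist'); cv2.imwrite('pics/o1.png',np.hstack([a,cv2.resize(w['image'][150:470,160:480],(400,400))]))
E
```

```text
t 6.2 p [509.9  -6.4 172.6] ydir 62.2 tilt [-0.006 -0.001 -1.   ] j7 [0.06 0.73] F [-6.3  1.9  4.8] T [ 0.13  1.26 -0.15] w 45.6 g 3.1
units to target [-0.06  0.07 -0.  ]
```

View pics/o1.png

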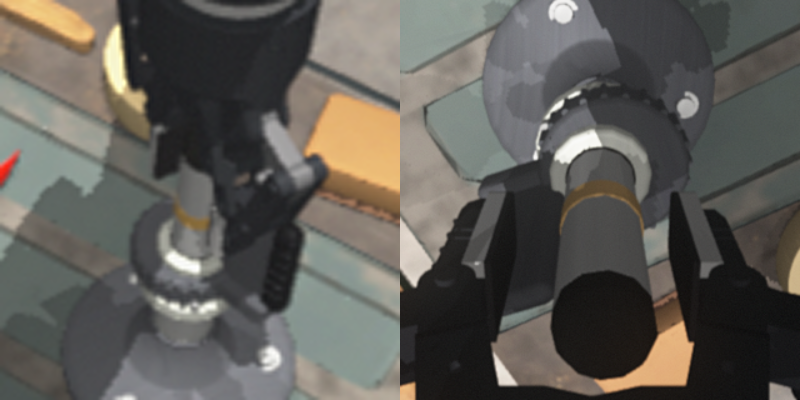

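The scene half shows the paddle at (285,265), swung about two thirds open. In the wrist half the left pad is against the paddle at (510,230). I'll keep turning to the stop.

Emit:
arm_command:
  series:
    - {"x": 0,"y": 0,"z": 0,"wx": 0,"wy": 0,"wz": -0.5,"claw": 0.53}
    - {"x": 0,"y": 0,"z": 0,"wx": 0,"wy": 0,"wz": -0.5,"claw": 0.53}
    - {"x": 0,"y": 0,"z": 0,"wx": 0,"wy": 0,"wz": -0.5,"claw": 0.53}
    - {"x": 0,"y": 0,"z": 0,"wx": 0,"wy": 0,"wz": -0.4,"claw": 0.53}
    - {"x": 0,"y": 0,"z": 0,"wx": 0,"wy": 0,"wz": 0,"claw": 0.53}

```text
time: 6.8
tool_pos: [510.5, -7.9, 172.6]
orientation: [-0.002, 0.111, 0.994, -0.002]
ft_force: [-3.1, -1.9, 4.0]
width: 45.2
grip_force: 2.4
```

```bash
cat >> h.py <<'E'
def paddle(c):
    # paddle points: dark pixels by the lever, between ring and paddle top
    P=cloud(c); r=np.hypot(P[...,0]-512,P[...,1]+5.6)
    m=(c['depth']>0)&(P[...,2]>116)&(P[...,2]<130)&(r>30)&(r<62)
    q=P[m]
    if len(q)<4: print('few',len(q)); return
    ax=np.array([512,-5.6])-5*np.array([np.cos(np.radians(-124.5)),np.sin(np.radians(-124.5))])
    a=np.degrees(np.arctan2(*(q[:,:2]-ax).T[::-1])); a0=np.median(a)
    print('paddle ang',a0.round(1),np.percentile(a,[5,95]).round(),len(q),'lever',np.radians(a0+124.5).round(2))
E
python3 - <<'E'
from h import *
import pickle
st()
paddle(pickle.load(open('c0.pkl','rb'))['scene'])
paddle(pickle.load(open('c0.pkl','rb'))['top'])
paddle(cam('scene'));paddle(cam('top'));paddle(cam('wrist'))
E
```

```text
t 6.8 p [510.5  -7.9 172.6] ydir 77.3 tilt [-0.005 -0.003 -1.   ] j7 [0.11 0.91] F [-3.1 -1.9  4. ] T [-0.47  0.92 -0.1 ] w 45.2 g 2.4
units to target [-0.04  0.1  -0.  ]
paddle ang -128.4 [-131. -119.] 60 lever -0.07
paddle ang -56.8 [-131.   96.] 54 lever 1.18
paddle ang -89.0 [-92. -86.] 84 lever 0.62
paddle ang 84.9 [ 67. 118.] 12 lever 3.65
paddle ang 33.2 [-89.  97.] 698 lever 2.75
```

Emit:
arm_command:
  series:
    - {"x": 0,"y": 0,"z": 0,"wx": 0,"wy": 0,"wz": -0.5,"claw": 0.53}
    - {"x": 0,"y": 0,"z": 0,"wx": 0,"wy": 0,"wz": -0.5,"claw": 0.53}
    - {"x": 0,"y": 0,"z": 0,"wx": 0,"wy": 0,"wz": -0.5,"claw": 0.53}
    - {"x": 0,"y": 0,"z": 0,"wx": 0,"wy": 0,"wz": 0,"claw": 0.53}

```text
time: 7.35
tool_pos: [511.6, -8.3, 172.5]
orientation: [-0.001, 0.007, 1.0, -0.001]
ft_force: [-2.0, -4.0, 1.9]
width: 45.2
grip_force: 1.8
```

```bash
python3 - <<'E'
from h import *
st()
paddle(cam('scene'))
w=cam('wrist'); c=cam('top');u,v=map(int,proj(c,[512,-10,165])); r=60
cv2.imwrite('pics/o2.png',np.hstack([cv2.resize(c['image'][v-r:v+r,u-r:u+r],(400,400)),cv2.resize(w['image'][150:470,160:480],(400,400))]))
E
```

```text
t 7.35 p [511.6  -8.3 172.5] ydir 89.2 tilt [-0.003 -0.003 -1.   ] j7 [0.14 1.06] F [-2.  -4.   1.9] T [-0.76  0.52 -0.14] w 45.2 g 1.8
units to target [-0.01  0.11 -0.  ]
paddle ang -77.4 [-80. -75.] 88 lever 0.82
```

View pics/o2.png

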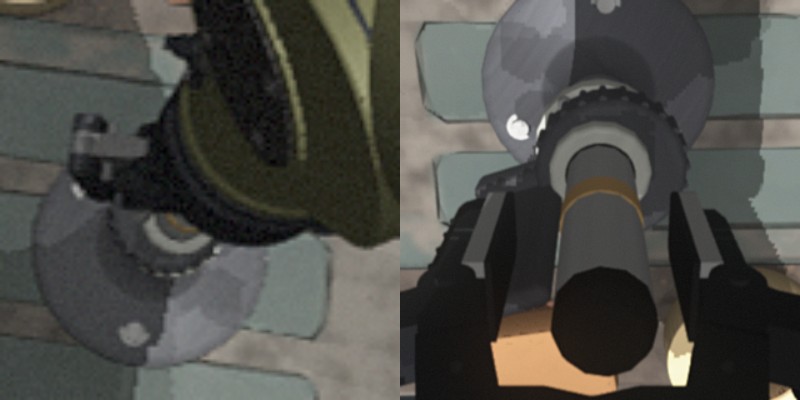

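The wrist half shows the paddle, now mostly behind the left finger. By cloud it is at about 0.85 rad, so I'll push a little more to reach the stop.

Emit:
arm_command:
  series:
    - {"x": 0,"y": 0,"z": 0,"wx": 0,"wy": 0,"wz": -0.5,"claw": 0.53}
    - {"x": 0,"y": 0,"z": 0,"wx": 0,"wy": 0,"wz": -0.5,"claw": 0.53}
    - {"x": 0,"y": 0,"z": 0,"wx": 0,"wy": 0,"wz": -0.4,"claw": 0.53}
    - {"x": 0,"y": 0,"z": 0,"wx": 0,"wy": 0,"wz": 0,"claw": 0.53}

```text
time: 7.9
tool_pos: [509.8, -9.0, 172.3]
orientation: [-0.004, -0.09, 0.996, -0.002]
ft_force: [-9.1, -6.7, 7.0]
width: 45.2
grip_force: 5.1
```

```bash
python3 - <<'E'
from h import *
st()
paddle(cam('scene'))
E
```

```text
t 7.9 p [509.8  -9.  172.3] ydir 100.4 tilt [-0.007 -0.005 -1.   ] j7 [0.18 1.19] F [-9.1 -6.7  7. ] T [-1.49  1.6  -0.29] w 45.2 g 5.1
units to target [-0.11  0.12 -0.  ]
paddle ang -72.5 [-76. -70.] 87 lever 0.91
```

Emit:
arm_command:
  series:
    - {"x": 0,"y": 0,"z": 0,"wx": 0,"wy": 0,"wz": 0.6,"claw": 0.53}
    - {"x": 0,"y": 0,"z": 0,"wx": 0,"wy": 0,"wz": 1,"claw": 0.53}
    - {"x": 0,"y": 0,"z": -0.2,"wx": 0,"wy": 0,"wz": 1,"claw": 0.53}
    - {"x": 0,"y": 0,"z": -0.2,"wx": 0,"wy": 0,"wz": 1,"claw": 0.53}
    - {"x": 0,"y": 0,"z": -0.2,"wx": 0,"wy": 0,"wz": 1,"claw": 0.53}
    - {"x": 0,"y": 0,"z": -0.2,"wx": 0,"wy": 0,"wz": 1,"claw": 0.53}
    - {"x": 0,"y": 0,"z": 0,"wx": 0,"wy": 0,"wz": 1,"claw": 0.53}
    - {"x": 0,"y": 0,"z": 0,"wx": 0,"wy": 0,"wz": 1,"claw": 0.53}
    - {"x": 0,"y": 0,"z": 0,"wx": 0,"wy": 0,"wz": 1,"claw": 0.53}
    - {"x": 0,"y": 0,"z": 0,"wx": 0,"wy": 0,"wz": 1,"claw": 0.53}
    - {"x": 0,"y": 0,"z": 0,"wx": 0,"wy": 0,"wz": 0,"claw": 0.53}
    - {"x": 0,"y": 0,"z": 0,"wx": 0,"wy": 0,"wz": 0,"claw": 0.53}

```text
time: 9.15
tool_pos: [514.1, -5.2, 192.7]
orientation: [0.001, 0.545, 0.838, 0.001]
ft_force: [0.2, -0.0, 0.1]
width: 44.8
grip_force: 0.0
```

```bash
python3 - <<'E'
from h import *
st()
c=cam('scene');paddle(c)
w=cam('wrist')
for n,k in (('s',c),('w',w)):
    P=cloud(k); r=np.hypot(P[...,0]-512,P[...,1]+5.6)
    q=P[(r<13)&(P[...,2]>185)&(P[...,2]<225)&(k['depth']>0)]; 
    if len(q): print(n,len(q),'tip z',np.percentile(q[:,2],[50,90,99]),q[q[:,2]>np.percentile(q[:,2],60)].mean(0))
u,v=map(int,proj(c,[505,-10,165])); r=60
cv2.imwrite('pics/o3.png',np.hstack([cv2.resize(c['image'][v-r:v+r,u-r:u+r],(400,400)),cv2.resize(w['image'][150:470,160:480],(400,400))]))
E
```

```text
t 9.15 p [514.1  -5.2 192.7] ydir 23.9 tilt [ 0.002  0.001 -1.   ] j7 [-0.05  0.29] F [ 0.2 -0.   0.1] T [-0.03 -0.   -0.05] w 44.8 g 0.0
units to target [ 0.02 -0.08 -0.  ]
paddle ang -72.6 [-76. -69.] 89 lever 0.91
w 4561 tip z [203.88601911 205.15921804 205.83388121] [514.24292578  -3.7727354  204.90093447]
```

View pics/o3.png

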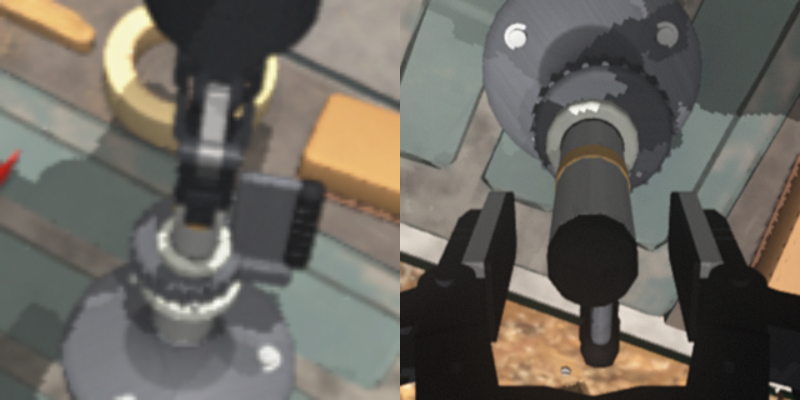

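The lever is fully open: the paddle is broadside at (280,225) in the scene half. In the wrist half the post tip at (590,260) is centred between the pads. I'll grip it here.

Emit:
arm_command:
  series:
    - {"x": 0,"y": 0,"z": 0,"wx": 0,"wy": 0,"wz": 0,"claw": 0.1}
    - {"x": 0,"y": 0,"z": 0,"wx": 0,"wy": 0,"wz": 0,"claw": 0.1}
    - {"x": 0,"y": 0,"z": 0,"wx": 0,"wy": 0,"wz": 0,"claw": 0.1}
    - {"x": 0,"y": 0,"z": 0,"wx": 0,"wy": 0,"wz": 0,"claw": 0.1}
    - {"x": 0,"y": 0,"z": 0,"wx": 0,"wy": 0,"wz": 0,"claw": 0.1}
  newtons: 40

```text
time: 9.75
tool_pos: [514.9, -5.3, 193.0]
orientation: [0.001, 0.546, 0.837, 0.002]
ft_force: [4.0, 4.1, 1.5]
width: 23.0
grip_force: 39.4
```

```bash
cat >> h.py <<'E'
def tip(k):
    P=cloud(k); T=sense()['tool_pos']; r=np.hypot(P[...,0]-T[0],P[...,1]-T[1])
    q=P[(r<10)&(P[...,2]>165)&(P[...,2]<225)&(k['depth']>0)]
    h=np.histogram(q[:,2],np.arange(165,226,1)); i=h[0].argmax()
    m=q[abs(q[:,2]-h[1][i]-.5)<3]; print('tip',len(q),'mode',h[1][i]+.5,'mean',m.mean(0).round(2)); return m
E
python3 - <<'E'
from h import *
st()
w=cam('wrist');tip(w);tip(cam('wrist'));paddle(cam('scene'))
E
```

```text
t 9.75 p [514.9  -5.3 193. ] ydir 23.7 tilt [ 0.004  0.001 -1.   ] j7 [-0.05  0.29] F [4.  4.1 1.5] T [ 0.61 -0.76 -0.  ] w 23.0 g 39.4
units to target [ 0.04 -0.11 -0.  ]
tip 2476 mode 204.5 mean [514.39  -4.11 204.6 ]
tip 2484 mode 204.5 mean [514.34  -4.12 204.59]
paddle ang -72.7 [-75. -70.] 82 lever 0.9
```

Emit:
arm_command:
  series:
    - {"x": 0,"y": 0.05,"z": 0.2,"wx": 0,"wy": 0,"wz": 0,"claw": 0.1}
    - {"x": 0,"y": 0,"z": 0.3,"wx": 0,"wy": 0,"wz": 0,"claw": 0.1}
    - {"x": 0,"y": 0,"z": 0.3,"wx": 0,"wy": 0,"wz": 0,"claw": 0.1}
    - {"x": 0,"y": 0,"z": 0.24,"wx": 0,"wy": 0,"wz": 0,"claw": 0.1}
    - {"x": 0,"y": 0,"z": 0,"wx": 0,"wy": 0,"wz": 0,"claw": 0.1}
    - {"x": 0,"y": 0,"z": 0,"wx": 0,"wy": 0,"wz": 0,"claw": 0.1}

```text
time: 10.5
tool_pos: [515.5, -5.4, 167.8]
orientation: [0.001, 0.547, 0.837, 0.001]
ft_force: [1.4, 2.7, 10.9]
width: 22.7
grip_force: 40.5
```

```bash
python3 - <<'E'
from h import *
st()
w=cam('wrist');tip(w);c=cam('scene');paddle(c)
u,v=map(int,proj(c,[505,-10,150])); r=40
u2,v2=map(int,proj(c,[522,241,135]))
f=lambda i,u,v,r:cv2.resize(i[v-r:v+r,u-r:u+r],(400,400),interpolation=cv2.INTER_CUBIC)
T=proj(w,[512,-5.6,123]);print(T)
cv2.imwrite('pics/p1.png',np.hstack([f(c['image'],u,v,30),f(w['image'],int(T[0]),int(T[1])+15,50)]))
print(u,v)
E
```

```text
t 10.5 p [515.5  -5.4 167.8] ydir 23.7 tilt [ 0.003  0.    -1.   ] j7 [-0.05  0.28] F [ 1.4  2.7 10.9] T [ 0.37 -0.1   0.03] w 22.7 g 40.5
units to target [ 0.05 -0.13 -0.  ]
tip 2428 mode 179.5 mean [514.8   -4.11 179.49]
paddle ang -72.5 [-75.  30.] 84 lever 0.91
(np.float64(303.43642011650377), np.float64(289.3749008445546))
383 282
```

View pics/p1.png

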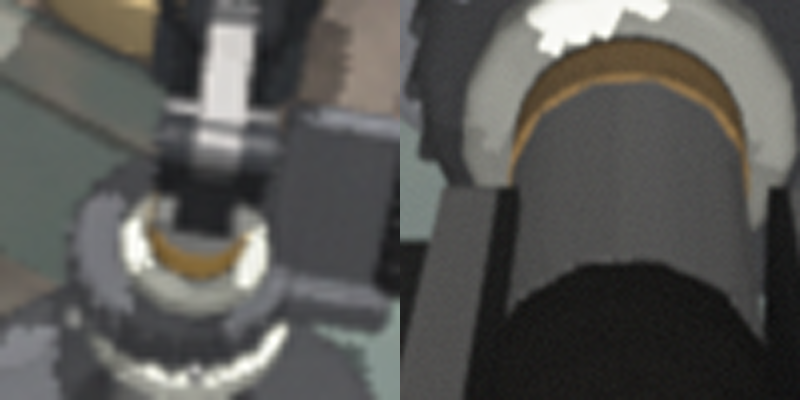

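The tape's lower edge is now down at the collar rim. In the wrist half the collar edge is at row 38 and the tape's upper edge at row 78. I'll measure the visible tape height with those two rows.

```bash
cat >> h.py <<'E'
def tape(w,show=True):
    T=proj(w,[512,-5.6,123]); u0,v0=int(T[0])-50,int(T[1])-35
    hsv=cv2.cvtColor(w['image'],cv2.COLOR_BGR2HSV); H=[]
    for u in range(int(T[0])-12,int(T[0])+24,2):
        s=hsv[v0:v0+80,u,1].astype(float); hu=hsv[v0:v0+80,u,0]
        k=np.where((s>90)&(hu>8)&(hu<30))[0]
        if len(k)<3: continue
        a,b=v0+k[0]-.5,v0+k[-1]+.5
        X=onz(w,u,a,123.)
        zs=np.linspace(123,150,541); vv=np.array([proj(w,[X[0],X[1],z])[1] for z in zs])
        H.append((u,a,b,zs[np.abs(vv-b).argmin()]-123,*X[:2].round(1)))
    H=np.array(H); print(H[::3].round(1)); print('tape visible height',np.median(H[:,3]) if len(H) else None)
E
python3 - <<'E'
from h import *
tape(cam('wrist')); tape(cam('wrist'))
E
```

```text
[[2.910e+02 2.705e+02 2.805e+02 1.010e+01 5.037e+02 4.000e-01]
 [2.970e+02 2.665e+02 2.765e+02 1.030e+01 5.053e+02 3.100e+00]
 [3.030e+02 2.645e+02 2.735e+02 9.400e+00 5.072e+02 5.000e+00]
 [3.090e+02 2.635e+02 2.735e+02 1.040e+01 5.094e+02 6.400e+00]
 [3.150e+02 2.645e+02 2.735e+02 9.400e+00 5.119e+02 7.000e+00]
 [3.210e+02 2.655e+02 2.755e+02 1.030e+01 5.144e+02 7.600e+00]]
tape visible height 10.275000000000006
[[2.910e+02 2.705e+02 2.795e+02 9.200e+00 5.037e+02 4.000e-01]
 [2.970e+02 2.665e+02 2.765e+02 1.030e+01 5.053e+02 3.100e+00]
 [3.030e+02 2.645e+02 2.735e+02 9.400e+00 5.072e+02 5.000e+00]
 [3.090e+02 2.635e+02 2.735e+02 1.040e+01 5.094e+02 6.400e+00]
 [3.150e+02 2.645e+02 2.735e+02 9.400e+00 5.119e+02 7.000e+00]
 [3.210e+02 2.655e+02 2.755e+02 1.030e+01 5.144e+02 7.600e+00]]
tape visible height 10.25
```

Emit:
arm_command:
  series:
    - {"x": 0,"y": 0,"z": 0.04,"wx": 0,"wy": 0,"wz": 0,"claw": 0.1}
    - {"x": 0,"y": 0,"z": 0,"wx": 0,"wy": 0,"wz": 0,"claw": 0.1}
    - {"x": 0,"y": 0,"z": 0,"wx": 0,"wy": 0,"wz": 0,"claw": 0.1}
    - {"x": 0,"y": 0,"z": 0,"wx": 0,"wy": 0,"wz": 0,"claw": 0.1}
    - {"x": 0,"y": 0,"z": 0,"wx": 0,"wy": 0,"wz": 0,"claw": 0.1}

```text
time: 11.2
tool_pos: [515.5, -5.4, 167.6]
orientation: [0.001, 0.547, 0.837, 0.001]
ft_force: [0.2, 2.1, 18.4]
width: 22.3
grip_force: 41.5
```

```bash
python3 - <<'E'
from h import *
st();w=cam('wrist');tip(w);tape(w)
E
```

```text
t 11.2 p [515.5  -5.4 167.6] ydir 23.7 tilt [ 0.003  0.    -1.   ] j7 [-0.05  0.28] F [ 0.2  2.1 18.4] T [0.39 0.39 0.04] w 22.3 g 41.5
units to target [ 0.05 -0.13 -0.  ]
tip 2446 mode 179.5 mean [514.8   -4.1  179.33]
[[291.  269.5 279.5  10.2 503.5   0.9]
 [297.  266.5 276.5  10.2 505.3   3.2]
 [303.  264.5 274.5  10.3 507.3   5.1]
 [309.  263.5 273.5  10.4 509.4   6.5]
 [315.  264.5 273.5   9.4 511.9   7.1]
 [321.  266.5 275.5   9.3 514.6   7.3]]
tape visible height 10.25
```

The post stopped moving while the downward force rose, so something is resisting. I'll check where the fingertips are relative to the collar before pushing further.

```bash
python3 - <<'E'
from h import *
c=cam('scene');P=cloud(c)
for v in range(276,296,1): print(v,[tuple(P[v,u].round(0)) for u in (381,384)], c['image'][v,383])
for r in (13,20,27):
  for z in (130,140,148): print(r,z,np.round(proj(c,[515.5-.916*r,-5.4-.4*r,z])))
E
```

```text
276 [(np.float64(452.0), np.float64(-26.0), np.float64(242.0)), (np.float64(455.0), np.float64(-30.0), np.float64(241.0))] [89 89 89]
277 [(np.float64(453.0), np.float64(-26.0), np.float64(239.0)), (np.float64(454.0), np.float64(-31.0), np.float64(241.0))] [62 61 62]
278 [(np.float64(457.0), np.float64(-25.0), np.float64(231.0)), (np.float64(458.0), np.float64(-29.0), np.float64(232.0))] [50 49 49]
279 [(np.float64(461.0), np.float64(-23.0), np.float64(222.0)), (np.float64(462.0), np.float64(-27.0), np.float64(224.0))] [41 39 39]
280 [(np.float64(473.0), np.float64(-19.0), np.float64(202.0)), (np.float64(466.0), np.float64(-26.0), np.float64(216.0))] [37 36 34]
281 [(np.float64(473.0), np.float64(-19.0), np.float64(199.0)), (np.float64(475.0), np.float64(-23.0), np.float64(200.0))] [36 36 36]
282 [(np.float64(489.0), np.float64(-12.0), np.float64(172.0)), (np.float64(491.0), np.float64(-16.0), np.float64(172.0))] [38 35 35]
283 [(np.float64(490.0), np.float64(-12.0), np.float64(168.0)), (np.float64(490.0), np.float64(-17.0), np.float64(171.0))] [39 37 36]
284 [(np.float64(490.0), np.
[... 1068 characters left out ...]
500.0), np.float64(-9.0), np.float64(127.0)), (np.float64(503.0), np.float64(-14.0), np.float64(128.0))] [ 58 106 132]
293 [(np.float64(500.0), np.float64(-10.0), np.float64(125.0)), (np.float64(505.0), np.float64(-13.0), np.float64(122.0))] [ 71 106 127]
294 [(np.float64(501.0), np.float64(-10.0), np.float64(121.0)), (np.float64(503.0), np.float64(-14.0), np.float64(122.0))] [108 115 116]
295 [(np.float64(500.0), np.float64(-11.0), np.float64(120.0)), (np.float64(500.0), np.float64(-16.0), np.float64(125.0))] [131 139 137]
13 130 [383. 290.]
13 140 [383. 287.]
13 148 [384. 284.]
20 130 [382. 294.]
20 140 [383. 290.]
20 148 [383. 287.]
27 130 [382. 297.]
27 140 [382. 294.]
27 148 [383. 291.]
```

Emit:
arm_command:
  series:
    - {"x": 0,"y": 0,"z": 0,"wx": 0,"wy": 0,"wz": 0,"claw": 0.1}
    - {"x": 0,"y": 0,"z": 0,"wx": 0,"wy": 0,"wz": 0,"claw": 0.1}
    - {"x": 0,"y": 0,"z": 0,"wx": 0,"wy": 0,"wz": 0,"claw": 0.1}

```text
time: 11.6
tool_pos: [515.5, -5.4, 167.6]
orientation: [0.001, 0.547, 0.837, 0.001]
ft_force: [-0.0, 3.4, 19.1]
width: 22.6
grip_force: 41.5
```

```bash
python3 - <<'E'
from h import *
s,M=st();c=cam('scene')
P=cloud(c)
import pickle
c0=pickle.load(open('c0.pkl','rb'))['scene']
for k in (c0,c):
    P=cloud(k); r=np.hypot(P[...,0]-512,P[...,1]+5.6)
    q=P[(P[...,2]>172)&(P[...,2]<180)&(r>28)&(r<62)&(k['depth']>0)]
    # keep away from gripper
    q=q[(q[:,1]<-20)]
    w,v=np.linalg.eigh(np.cov(q[:,:2].T)); print('paddle top',len(q),q.mean(0).round(1),np.degrees(np.arctan2(v[1,1],v[0,1])).round(1))
E
```

```text
t 11.6 p [515.5  -5.4 167.6] ydir 23.7 tilt [ 0.003  0.    -1.   ] j7 [-0.05  0.28] F [-0.   3.4 19.1] T [ 0.41  0.37 -0.02] w 22.6 g 41.5
units to target [ 0.05 -0.13 -0.  ]
paddle top 93 [487.2 -41.3 175.3] 55.4
paddle top 96 [531.  -44.6 175.5] 109.2
```

Emit:
arm_command:
  series:
    - {"x": 0,"y": 0,"z": 0,"wx": 0,"wy": 0,"wz": 0.6,"claw": 0.1}
    - {"x": 0,"y": 0,"z": 0,"wx": 0,"wy": 0,"wz": 0.7,"claw": 0.1}
    - {"x": 0,"y": 0,"z": 0,"wx": 0,"wy": 0,"wz": 0.7,"claw": 0.1}
    - {"x": 0,"y": 0,"z": 0,"wx": 0,"wy": 0,"wz": 0.7,"claw": 0.1}
    - {"x": 0,"y": 0,"z": 0,"wx": 0,"wy": 0,"wz": 0.6,"claw": 0.1}
    - {"x": 0,"y": 0,"z": 0,"wx": 0,"wy": 0,"wz": 0.6,"claw": 0.1}
    - {"x": 0,"y": 0,"z": 0,"wx": 0,"wy": 0,"wz": 0.6,"claw": 0.1}
    - {"x": 0,"y": 0,"z": 0,"wx": 0,"wy": 0,"wz": 0,"claw": 0.1}

```text
time: 12.45
tool_pos: [515.3, -6.0, 167.6]
orientation: [0.001, 0.78, 0.626, 0.001]
ft_force: [-0.7, 0.7, 18.9]
width: 22.8
grip_force: 41.4
```

```bash
python3 - <<'E'
from h import *
st();w=cam('wrist');tip(w);tape(w);paddle(cam('scene'))
E
```

```text
t 12.45 p [515.3  -6.  167.6] ydir -12.4 tilt [ 0.003  0.    -1.   ] j7 [-0.16 -0.12] F [-0.7  0.7 18.9] T [0.32 0.4  0.04] w 22.8 g 41.4
units to target [-0.01 -0.13 -0.  ]
tip 2430 mode 179.5 mean [515.31  -4.36 179.31]
[[292.  270.5 280.5  10.2 509.1   6.3]
 [298.  267.5 276.5   9.3 511.9   7.1]
 [304.  265.5 275.5  10.3 514.6   7.4]
 [310.  264.5 274.5  10.4 517.2   7.3]
 [316.  265.5 274.5   9.4 519.5   6.3]
 [322.  267.5 277.5  10.2 521.8   4.9]]
tape visible height 10.25
paddle ang -97.7 [-100.  -94.] 86 lever 0.47
```

The lever has already moved to about 0.5 rad, sooner than I expected, and the post height hasn't changed. I'll look at where the contact is.

```bash
python3 - <<'E'
from h import *
c=cam('scene');w=cam('wrist');u,v=map(int,proj(c,[505,-10,165])); r=35
cv2.imwrite('pics/q1.png',np.hstack([cv2.resize(c['image'][v-r:v+r,u-r:u+r],(400,400),interpolation=cv2.INTER_CUBIC),cv2.resize(np.clip(w['image'][200:480,180:460].astype(float)*1.8,0,255).astype(np.uint8),(400,400))]))
E
```

```text
(no output)
```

View pics/q1.png

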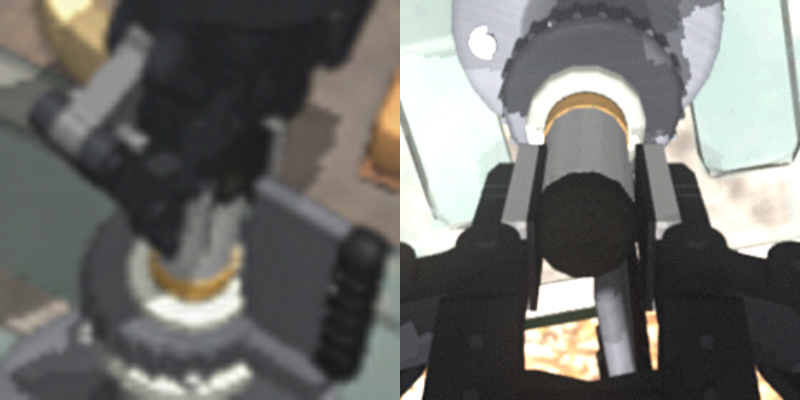

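The wrist half shows the right finger's pad edge (645,200) pushing the paddle's side (615,320), so the flank push is working. I'll continue turning clockwise.

Emit:
arm_command:
  series:
    - {"x": 0,"y": 0,"z": 0,"wx": 0,"wy": 0,"wz": 0.6,"claw": 0.1}
    - {"x": 0,"y": 0,"z": 0,"wx": 0,"wy": 0,"wz": 0.6,"claw": 0.1}
    - {"x": 0,"y": 0,"z": 0,"wx": 0,"wy": 0,"wz": 0.6,"claw": 0.1}
    - {"x": 0,"y": 0,"z": 0,"wx": 0,"wy": 0,"wz": 0.6,"claw": 0.1}
    - {"x": 0,"y": 0,"z": 0,"wx": 0,"wy": 0,"wz": 0,"claw": 0.1}

```text
time: 13.15
tool_pos: [514.7, -6.3, 167.6]
orientation: [0.0, 0.873, 0.487, 0.001]
ft_force: [-2.2, 1.2, 20.8]
width: 22.5
grip_force: 41.2
```

```bash
python3 - <<'E'
from h import *
st();w=cam('wrist');tip(w);tape(w);paddle(cam('scene'))
E
```

```text
t 13.15 p [514.7  -6.3 167.6] ydir -31.7 tilt [ 0.002  0.    -1.   ] j7 [-0.21 -0.33] F [-2.2  1.2 20.8] T [0.3  0.48 0.03] w 22.5 g 41.2
units to target [-0.03 -0.11 -0.  ]
tip 2399 mode 179.5 mean [515.22  -4.81 179.3 ]
[[295.  268.5 278.5  10.2 514.1   7.6]
 [301.  265.5 274.5   9.4 517.    7.4]
 [307.  264.5 274.5  10.4 519.4   6.5]
 [313.  264.5 274.5  10.4 521.5   5.2]
 [319.  265.5 275.5  10.3 523.5   3.4]
 [325.  268.5 278.5  10.2 524.9   0.9]]
tape visible height 10.300000000000011
paddle ang -111.3 [-115. -101.] 77 lever 0.23
```

Emit:
arm_command:
  series:
    - {"x": 0,"y": 0,"z": 0,"wx": 0,"wy": 0,"wz": 0.5,"claw": 0.1}
    - {"x": 0,"y": 0,"z": 0,"wx": 0,"wy": 0,"wz": 0.5,"claw": 0.1}
    - {"x": 0,"y": 0,"z": 0,"wx": 0,"wy": 0,"wz": 0.5,"claw": 0.1}
    - {"x": 0,"y": 0,"z": 0,"wx": 0,"wy": 0,"wz": 0.5,"claw": 0.1}
    - {"x": 0,"y": 0,"z": 0,"wx": 0,"wy": 0,"wz": 0,"claw": 0.1}

```text
time: 13.75
tool_pos: [513.7, -6.2, 167.1]
orientation: [-0.0, 0.932, 0.361, -0.0]
ft_force: [-3.1, 1.7, 18.4]
width: 22.6
grip_force: 40.8
```

```bash
cat >> h.py <<'E'
def ptop(k):
    P=cloud(k); r=np.hypot(P[...,0]-512,P[...,1]+5.6)
    q=P[(P[...,2]>172)&(P[...,2]<180)&(r>38)&(r<62)&(k['depth']>0)&(P[...,1]<-20)]
    d=q.mean(0)[:2]-[514.8,-1.5]; print('ptop',len(q),np.degrees(np.arctan2(d[1],d[0])).round(1))
E
python3 - <<'E'
from h import *
import pickle
ptop(pickle.load(open('c0.pkl','rb'))['scene'])
st();w=cam('wrist');tip(w);tape(w);c=cam('scene');paddle(c);ptop(c)
E
```

```text
ptop 67 -124.7
t 13.75 p [513.7  -6.2 167.1] ydir -47.6 tilt [-0.     0.001 -1.   ] j7 [-0.26 -0.51] F [-3.1  1.7 18.4] T [ 0.22  0.55 -0.01] w 22.6 g 40.8
units to target [-0.03 -0.06  0.  ]
tip 2358 mode 178.5 mean [514.78  -4.89 178.86]
[[ 2.980e+02  2.675e+02  2.775e+02  1.020e+01  5.180e+02  7.100e+00]
 [ 3.040e+02  2.655e+02  2.745e+02  9.300e+00  5.204e+02  5.900e+00]
 [ 3.100e+02  2.645e+02  2.745e+02  1.030e+01  5.224e+02  4.300e+00]
 [ 3.160e+02  2.645e+02  2.735e+02  9.400e+00  5.241e+02  2.400e+00]
 [ 3.220e+02  2.655e+02  2.755e+02  1.030e+01  5.255e+02  3.000e-01]
 [ 3.280e+02  2.685e+02  2.785e+02  1.020e+01  5.262e+02 -2.500e+00]]
tape visible height 9.799999999999997
paddle ang -123.2 [-126. -117.] 67 lever 0.02
ptop 65 -119.5
```

Emit:
arm_command:
  series:
    - {"x": 0,"y": 0,"z": 0,"wx": 0,"wy": 0,"wz": 0.4,"claw": 0.1}
    - {"x": 0,"y": 0,"z": 0,"wx": 0,"wy": 0,"wz": 0.4,"claw": 0.1}
    - {"x": 0,"y": 0,"z": 0,"wx": 0,"wy": 0,"wz": 0.4,"claw": 0.1}
    - {"x": 0,"y": 0,"z": 0,"wx": 0,"wy": 0,"wz": 0,"claw": 0.1}

```text
time: 14.25
tool_pos: [513.3, -5.8, 166.5]
orientation: [-0.001, 0.959, 0.283, -0.001]
ft_force: [-2.0, 2.1, 12.7]
width: 22.8
grip_force: 40.3
```

```bash
python3 - <<'E'
from h import *
st();w=cam('wrist');tip(w);tape(w);c=cam('scene');paddle(c);ptop(c)
E
```

```text
t 14.25 p [513.3  -5.8 166.5] ydir -57.2 tilt [-0.001  0.001 -1.   ] j7 [-0.28 -0.61] F [-2.   2.1 12.7] T [0.26 0.34 0.09] w 22.8 g 40.3
units to target [-0.04 -0.03  0.  ]
tip 2354 mode 178.5 mean [514.54  -4.8  178.15]
[[ 3.000e+02  2.675e+02  2.765e+02  9.200e+00  5.202e+02  6.200e+00]
 [ 3.060e+02  2.655e+02  2.745e+02  9.300e+00  5.223e+02  4.500e+00]
 [ 3.120e+02  2.645e+02  2.735e+02  9.300e+00  5.241e+02  2.700e+00]
 [ 3.180e+02  2.655e+02  2.735e+02  8.300e+00  5.251e+02  3.000e-01]
 [ 3.240e+02  2.665e+02  2.755e+02  9.200e+00  5.261e+02 -2.100e+00]
 [ 3.300e+02  2.695e+02  2.785e+02  9.100e+00  5.263e+02 -5.000e+00]]
tape visible height 9.199999999999989
paddle ang -127.2 [-130. -120.] 65 lever -0.05
ptop 64 -123.6
```

Emit:
arm_command:
  series:
    - {"x": 0,"y": 0,"z": 0,"wx": 0,"wy": 0,"wz": 0.2,"claw": 0.1}
    - {"x": 0,"y": 0,"z": 0,"wx": 0,"wy": 0,"wz": 0,"claw": 0.1}
    - {"x": 0,"y": 0,"z": 0,"wx": 0,"wy": 0,"wz": 0,"claw": 0.1}
    - {"x": 0,"y": 0,"z": 0,"wx": 0,"wy": 0,"wz": 0,"claw": 0.1}
    - {"x": 0,"y": 0,"z": 0,"wx": 0,"wy": 0,"wz": 0,"claw": 0.1}

```text
time: 14.85
tool_pos: [513.3, -5.7, 166.3]
orientation: [-0.001, 0.963, 0.27, -0.001]
ft_force: [-1.9, 1.8, 11.7]
width: 22.3
grip_force: 40.2
```

```bash
python3 - <<'E'
from h import *
st();w=cam('wrist');m=tip(w);c=cam('scene');paddle(c);ptop(c)
if abs(m[:,2].mean()-178.4)<1.3: print(close_job())
E
```

```text
t 14.85 p [513.3  -5.7 166.3] ydir -58.7 tilt [-0.002  0.001 -1.   ] j7 [-0.29 -0.63] F [-1.9  1.8 11.7] T [0.13 0.27 0.04] w 22.3 g 40.2
units to target [-0.04 -0.03  0.  ]
tip 2371 mode 178.5 mean [514.59  -4.76 178.06]
paddle ang -127.6 [-130. -119.] 62 lever -0.05
ptop 65 -124.0
the job is handed in; nothing more can be done
None
```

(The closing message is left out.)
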